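# Put the spare radiator caps away and hold the right cap at its first stop

### The job

Put the red radiator cap into the red stock bin and the yellow cap into the yellow bin first, then fit the blue cap to the engine's open filler neck: push its two fingers down through the notches and turn it clockwise to the first stop only, half-way (45 degrees) to the locked position, so that the air can bleed off. Never turn it on towards the lock; finish with the gripper still holding the cap there, and leave the tin and the spanner where they are.

Things in the scene. Friction and masses are not known exactly. Their poses are not given: they have to be found in the camera images.
- blue_cap_mid (a point): blue bayonet radiator cap, loose, upright on the bench, 50 mm tall, 0.1 kg; point: its axis, half-way up, z up. Disc 64 mm across, from 5 mm below to 3 mm above the point; on it a grip bar along the cap's y axis, 14 mm thick, 56 mm long, rising 22 mm over the disc to 25 mm above the point; ears reach 39 mm out along y. Turned by 180 degrees it is the same
- blue_cap_hooks (a point): point on the blue cap's axis level with the top of its hooks, 13 mm below its mid point. Under the ears hang two steel fingers 11 mm wide, hooked inwards to 23.5 mm from the axis; hooks 3 mm thick. Between them a round rubber valve 35.6 mm across, foot bevelled, 25 mm below the mid point; it springs upwards, 3 N at first and 350 N/m
- red_cap_mid (a point): the red radiator cap: the same form, size and axes as the blue one; the point is its centre, 25 mm above the foot of its valve
- yellow_cap_mid (a point): the yellow radiator cap: the same form, size and axes as the blue one; the point is its centre, 25 mm above the foot of its valve
- neck (a point): open filler neck, brass flange, blue band, on the radiator of the fixed engine, some 262 mm above the bench; nothing near stands higher. Point: centre of the flange's top face, z up. Bore 38 mm; flange 55 mm across, 3 mm thick, with two notches 16 mm wide in its rim at +y and -y of this frame (along the tank): the cap goes in with its bar along this y, either way round, 6 degrees of play
- neck_seat (a point): the valve's seat inside the neck, on its axis, 11 mm below the flange's top. With the cap's mid point 10 mm above the flange's top the hooks touch the flange from below (spring 4.5 N); at 5 mm the disc rests on the flange (6 N). The cap turns only clockwise from above. A 3 mm bead under the flange stops the hooks at about 45 degrees unless the cap is pressed down; locked is 90
- red_bin_floor (a point): red open stock bin, 150 x 150 x 50 mm high, wall 4 mm, fixed on the bench; the point is the centre of its inner floor, 5 mm above the bench
- yellow_bin_floor (a point): yellow open stock bin, as the red one; the point is the centre of its inner floor
- grease_tin: low steel tin, 72 mm across, 55 mm tall; not to be disturbed; origin at the centre of its underside
- spanner: steel spanner 170 mm long lying flat on the bench; not to be disturbed; x axis along it
There are look-alikes about, which are no part of the job. Of the things shaped like the part that bears blue_cap_mid, the blue one is meant.

How it is judged:
By the outcome, as a careful person would: the job done as asked, in the order asked, and still so for the second after the job is handed in, while the arm keeps its last pose, push and grip.
It also fails if it takes over 72 s, if anything falls off the work surface, if the arm or the gripper's body presses on something with over 40 N, if the wrist force passes 120 N, or if a joint passes its speed limit or range.

### The arm

A 6-joint arm with a two-finger parallel gripper is mounted at the origin on the work surface. World frame = base frame: x ahead of the robot, y to its left, z up, the work surface at z = 0. Lengths are in m, angles in rad, forces in N, time in s.
With the tool pointing down it reaches from about 0.375 to 0.9 m from the base axis. Payload 3.1 kg.
Tool frame: the origin (TCP) lies between the finger pads; the fingertips stand 22 mm ahead of it and the grasp point (between the pads) lies 3 mm ahead of it; z points along the fingers, y is the line along which they close (so a half turn about z gives the same grasp; the last joint's range is limited). The gripper opens to 87 mm and grips with 3 to 60 N. Pads are 19 mm wide; open, the fingers measure 117 mm over their backs; the gripper's body (75 mm by 190 mm) begins 51 mm behind the grasp point.
Start: joints at [1.097, 0.527, 1.433, -0, 1.181, -0.178], TCP at [0.182, 0.598, 0.245] pointing down, gripper open.
Joint ranges: [-3.08, 3.08], [-0.75, 2.2], [0.22, 2.44], [-1.43, 4.57], [0, 2.65], [-2.85, 2.85]. Speed limits (rad/s): [2.79, 2.79, 3.14, 3.14, 3.14, 3.14].

### API

Orientations are given as a unit quaternion [x, y, z, w].
In Python, from rig import get_obs, camera, get_calibration, hand_in, cut_out gives the robot as it stands.
- The arm moves only by the shell command python3 -m inch 'ROWS' [OPENING] [FORCE]. ROWS is JSON, one flat list of numbers, 6 for each row, row after row: the shift along the tool's x, y, z scaled (see below), then the turn, a rotation vector about the tool's x, y, z scaled (see below). A call has 1 to 20 rows; each row is the pose to reach, as a shift and turn from the pose commanded when the call began, along the tool's axes at that moment; what a row does not reach only later rows make up. The controller multiplies each number of a shift by 0.08 m and each number of a turn by 90 degrees. A row lasts 1/12 s, in which the tool goes at most 41.7 mm and 7.16 degrees, less where a joint would pass 70% of its speed; a pose out of reach is approached as far as the arm can. A call with a number of a shift or a turn outside -1 to 1 is refused whole. A call with a gripper value outside its range is refused whole. OPENING is the finger opening in mm, from 0 to 87, set as the call begins (- or left out, the last holds). The fingers move at their own pace and stop on an object; FORCE is the grip in N (left out, the last holds). Time passes only in rows, so rows that repeat a pose let the fingers close. It gives the time, the measured TCP pose, the force, the opening and the grip force at its end, in the units of the state.
- get_obs(): the state, without advancing time (a new reading comes with each control period).
- camera(name): name is "side" or "top"; returns the picture (384x512x3 uint8, red, green, blue); there is no depth.
- get_calibration(name): a dict with "vertical_fov" (degrees; the focal length in pixels is half the picture's height over the tangent of half this angle, whatever the lens; pixels are square), "cx", "cy" (the principal point, pixels), "T" (4x4, takes a point from camera to world coordinates). Camera axes: x right, y down, z forward; pixel columns grow to the right and rows downward; lengths in m; the calibration is good to about 2 mm. A picture is of the moment at which its call begins. get_calibration takes no time and is no camera call.
- hand_in(): hands the job in; it is judged then, once.
Trained networks look in the newest picture that a camera, given by its name, has taken for a name from the list of things; names that differ only in an ending like _2 or _b are one class to them, and where a whole thing is asked for, a point or a joint stands for the part that bears it (a point fixed in the world has none). Each returns a list of dicts, best first, with "conf" (0 to 1); they miss things now and then, are a little off and sometimes report something else, mostly with a low value. They report only what shows in the picture. A call takes as long as a camera call. They do not tell look-alikes from the thing itself.
- cut_out(camera, thing): "region" (384x512 bool, what is visible of it) and "bbox" ([left, top, right, bottom] in pixels, round what is visible of it).
The state is a dict: "time": time; "q": joint angles; "joint_velocities": joint speeds; "joint_torque": joint torques, N m; "position": TCP position; "tool_rot": TCP orientation; "ft_force": force on the tool from outside, world axes, zero at the start; "moment": the same for the moment, N m; "grip_width": finger opening in m; "grip_force": force on a finger pad.
Only numpy, scipy, OpenCV 4.12 (cv2) and the standard library are available. Lean on these libraries where they do the work, as an engineer would, in place of code of your own. Each camera call takes 0.05 s, during which the arm holds its last target. There are 200 camera calls.

## Working session

There is one attempt and no reset: what is moved stays moved. The work goes in short steps, Python scripts to look and compute and a shell command to move; the robot and the scene stay as the last step left them, time stands still between calls to the robot, and variables do not carry over. Pictures are saved under pics/ and viewed, at most 10 in all, crops included, and the job is handed in when it is done.

```bash
mkdir -p pics; ls; python3 - <<'E'
from rig import *
import cv2,numpy as np
for n in("top","side"):
    im=camera(n); cv2.imwrite(f"pics/{n}0.png",im[...,::-1])
    c=get_calibration(n); print(n,c["vertical_fov"],c["cx"],c["cy"],np.round(c["T"],4).tolist(), [k for k in c])
    for t in("blue_cap_mid","neck","red_bin_floor","yellow_bin_floor","grease_tin","spanner"):
        print(t,[(round(d["conf"],2),d["bbox"]) for d in cut_out(n,t)])
o=get_obs(); print(o)
E
```

```text
pics
top 48.565385811324575 255.63721181007344 189.70354625839863 [[0.0117, -0.9978, 0.0647, 0.4024], [-0.9999, -0.0113, 0.0058, -0.0166], [-0.0051, -0.0648, -0.9979, 1.2393], [0.0, 0.0, 0.0, 1.0]] ['vertical_fov', 'cx', 'cy', 'T']
blue_cap_mid [(0.78, [295.9, 192.3, 320.8, 218.3]), (0.72, [298.1, 236.5, 320.8, 258.6]), (0.57, [342.8, 240.8, 368.3, 258.5])]
neck [(0.95, [33.8, 41.0, 198.6, 191.8]), (0.49, [325.2, 109.2, 387.5, 172.0])]
red_bin_floor [(0.78, [250.7, 109.9, 304.7, 175.5])]
yellow_bin_floor []
grease_tin [(0.9, [135.1, 216.6, 158.4, 246.9])]
spanner [(0.87, [197.8, 193.3, 213.8, 248.7])]
side 50.73066159641216 261.0178951240038 194.1567073535582 [[0.6939, -0.3898, 0.6054, -0.2045], [-0.72, -0.3905, 0.5737, -0.66], [0.0127, -0.834, -0.5516, 0.7714], [0.0, 0.0, 0.0, 1.0]] ['vertical_fov', 'cx', 'cy', 'T']
blue_cap_mid [(0.69, [250.8, 274.6, 280.3, 297.7]), (0.65, [276.9, 250.2, 303.6, 270.7]), (0.64, [286.3, 301.4, 309.9, 329.1])]
neck [(0.9, [153.1, 105.9, 285.2, 201.1])]
red_bin_floor [(0.6, [268.1, 192.6, 338.2, 243.5])]
yellow_bin_floor [(0.79, [328.0, 216.7, 414.8, 285.7])]
grease_tin [(0.89, [155.3, 190.9, 179.6, 214.6]), (0.52, [277.2, 248.1, 305.8, 268.6])]
spanner [(0.81, [185.6, 212.7, 229.6, 240.4])]
{'time': 0.7, 'q': array([ 1.09651289e+00,  5.27490438e-01,  1.43268910e+00, -3.31203260e-05,
        1.18141252e+00, -1.78477485e-01]), 'joint_velocities': array([-0.00013208,  0.00056115, -0.00161976, -0.00170861, -0.00191185,
       -0.00024087]), 'joint_torque': array([-1.16132764e-03, -4.39858854e+01, -1.76951015e+01,  6.32333150e-02,
        5.03454648e-02, -4.45936689e-05]), 'position': array([0.18215112, 0.59784535, 0.24455776]), 'tool_rot': array([ 1.47358113e-01,  9.89083205e-01, -4.63240056e-06,  1.46063836e-05]), 'ft_force': array([-0.13700742, -0.65612429,  0.60812143]), 'moment': array([-0.00173254,  0.02589501,  0.04642652]), 'grip_force': 0.0, 'grip_width': 0.08679653785364713}
```

```bash
python3 - <<'E'
import cv2
for n in("top","side"):
    im=cv2.imread(f"pics/{n}0.png"); cv2.imwrite(f"pics/{n}0b.png",cv2.resize(im,(768,576),interpolation=cv2.INTER_CUBIC))
E
```

```text
(no output)
```

View pics/top0b.png

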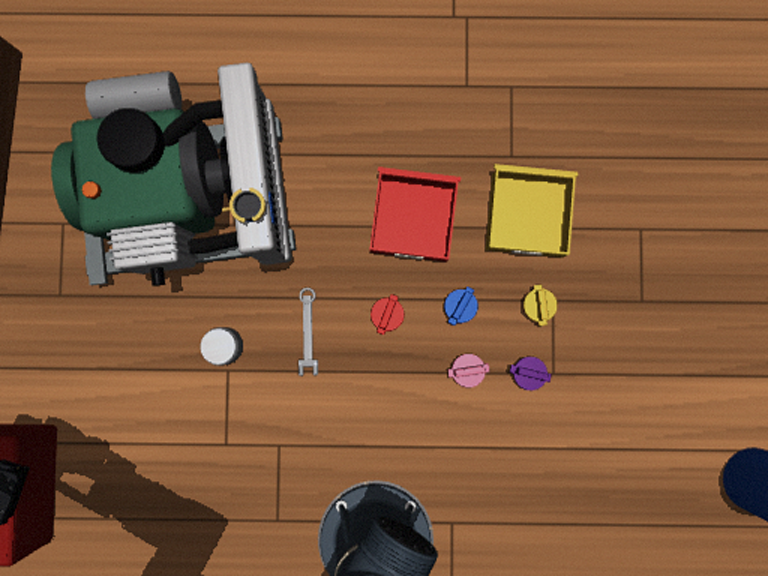

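View pics/side0b.png

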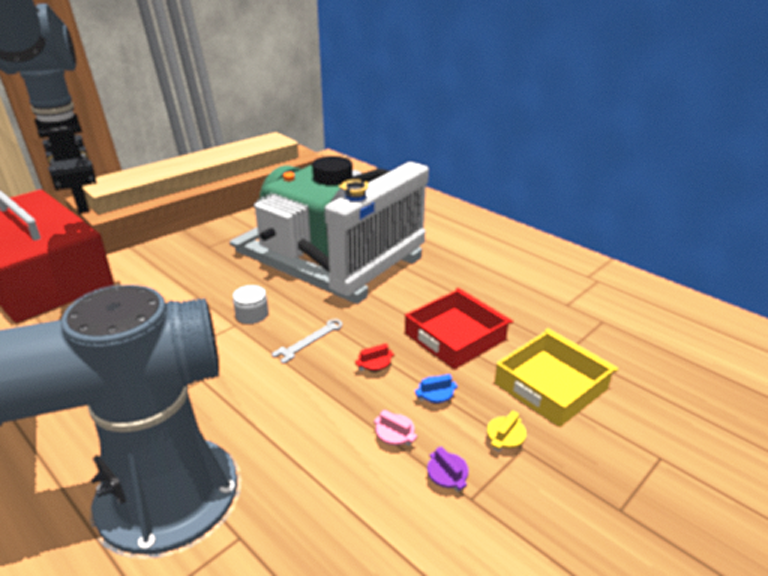

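The top picture (scaled ×1.5) shows red, blue and yellow caps at (388,314), (461,306) and (540,305). The look-alikes are pink (468,370) and purple (530,373). The bins are at (415,215) and (532,210), and the neck is on the tank at (247,205). The side view agrees. The red, blue and yellow ones fit by colour; I'll measure them and confirm in one crop.

```bash
cat > h.py <<'E'
import numpy as np,cv2
from rig import *
from scipy.spatial.transform import Rotation as R
def cal(n):
    c=get_calibration(n); f=192/np.tan(np.radians(c["vertical_fov"]/2)); return f,c["cx"],c["cy"],np.array(c["T"])
def toplane(n,uv,z):
    f,cx,cy,T=cal(n); uv=np.atleast_2d(uv).astype(float)
    d=np.c_[(uv[:,0]-cx)/f,(uv[:,1]-cy)/f,np.ones(len(uv))]@T[:3,:3].T
    return T[:3,3]+d*((z-T[2,3])/d[:,2])[:,None]
def proj(n,p):
    f,cx,cy,T=cal(n); q=(np.atleast_2d(p)-T[:3,3])@T[:3,:3]; return np.c_[q[:,0]/q[:,2]*f+cx,q[:,1]/q[:,2]*f+cy]
def plan(p,bar=None):
    """shift in 80mm units along tool axes now, turn (90 deg units) to bring tool x along 'bar' (deg)"""
    o=get_obs(); r=R.from_quat(o["tool_rot"]); s=r.inv().apply(np.array(p)-o["position"])/.08
    m=r.as_matrix(); psi=np.degrees(np.arctan2(m[1,0],m[0,0])); print("psi",psi.round(2),"q1,q6",o["q"][[0,5]].round(3),"shift",s.round(3))
    if bar is not None:
        for k in(0,180,-180):
            d=(bar+k-psi+180)%360-180; print(" bar",bar+k,"turn z units",round(-d/90,4),"q6 after~",round(o["q"][5]-np.radians(d),2))
E
python3 - <<'E'
from h import *
im=cv2.imread("pics/top0.png"); hsv=cv2.cvtColor(im,cv2.COLOR_BGR2HSV)
def mask(im,box,lo,hi):
    hsv=cv2.cvtColor(im,cv2.COLOR_BGR2HSV); H=hsv[...,0].astype(int)
    m=((H>=lo)&(H<=hi) if lo<hi else (H>=lo)|(H<=hi))&(hsv[...,1]>(200 if lo>hi else 150))&(hsv[...,2]>70)
    k=np.zeros(m.shape,bool); k[box[1]:box[3],box[0]:box[2]]=1; return m&k
tb={"red":((243,192,275,227),174,4),"blue":((292,187,324,222),100,125),"yellow":((343,185,377,222),22,34)}
for n,(b,lo,hi) in tb.items():
    m=mask(im,b,lo,hi); v,u=np.nonzero(m); c=np.array([u.mean(),v.mean()])
    w=toplane("top",np.c_[u,v],.03)[:,:2]; d=w-w.mean(0); e,V=np.linalg.eigh(d.T@d/len(d)); a=np.degrees(np.arctan2(V[1,1],V[0,1]))%180
    print(n,m.sum(),c.round(1),w.mean(0).round(4),"bar",a.round(1),np.sqrt(e).round(4))
for n,(b,lo,hi),z in(("redbin",((245,105,312,180),174,4),.0275),("yelbin",((320,105,392,176),22,34),.0275)):
    m=mask(im,b,lo,hi).astype(np.uint8); pts=cv2.findNonZero(m)[:,0,:]
    w=toplane("top",pts,.055)[:,:2].astype(np.float32)*1000; print(n,cv2.minAreaRect(w))
# crops
a=cv2.resize(im[180:265,240:385],None,fx=5,fy=5,interpolation=cv2.INTER_CUBIC)
cv2.imwrite("pics/caps.png",a)
b=cv2.resize(im[35:185,125:205],None,fx=4,fy=4,interpolation=cv2.INTER_CUBIC); cv2.imwrite("pics/neck.png",b)
E
```

```text
red 22 [257.2 211. ] [ 0.4202 -0.0146] bar 159.4 [0.0057 0.0195]
blue 398 [306.8 203.5] [ 0.4431 -0.1553] bar 149.7 [0.015  0.0175]
yellow 372 [359.7 202.9] [ 0.4466 -0.3054] bar 8.3 [0.0159 0.0176]
redbin ((608.356689453125, -63.985435485839844), (140.50323486328125, 146.6045379638672), 83.01885986328125)
yelbin ((623.9406127929688, -284.9728698730469), (155.2590789794922, 159.35671997070312), 85.06393432617188)
```

View pics/caps.png

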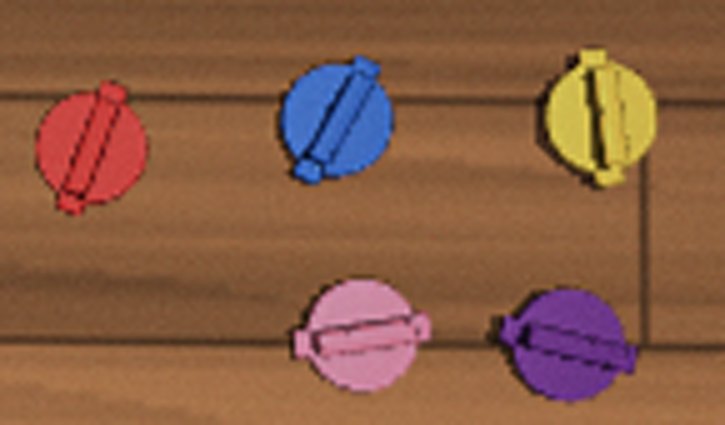

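View pics/neck.png

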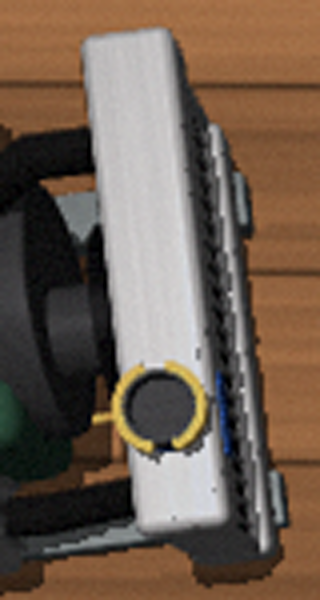

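The crop confirms it: red disc (92,148), blue (337,120) and yellow (600,117), each with a bar between two ears; pink and purple are the look-alikes. In the neck crop the brass flange is centred near (161,407) with notches along the tank at top and bottom. I'll fit these more closely and plan the first move.

```bash
python3 - <<'E'
from h import *
def px(p,s,o): return (np.array(p,float)+.5)/s-.5+np.array(o)
for n,e in {"red":[(112,93),(71,203)],"blue":[(366,69),(308,170)],"yellow":[(593,57),(608,177)]}.items():
    w=toplane("top",px(e,5,(240,180)),.026)[:,:2]; d=w[0]-w[1]
    print(n,w.mean(0).round(4),"bar",np.degrees(np.arctan2(d[1],d[0])).round(1),"len",np.hypot(*d).round(4),"side px",proj("side",[*w.mean(0),.028]).round(1))
t=toplane("top",px([(85,45),(137,525),(170,30),(218,528)],4,(125,35)),.245)
for a,b in((0,1),(2,3)): d=t[a]-t[b]; print("tank",np.degrees(np.arctan2(d[1],d[0])).round(2))
for n,box in(("top",(150,122,182,152)),("side",(225,112,250,138))):
    im=cv2.imread(f"pics/{n}0.png"); h=cv2.cvtColor(im,cv2.COLOR_BGR2HSV)
    m=((h[...,0]>18)&(h[...,0]<35)&(h[...,1]>110)&(h[...,2]>90)).astype(np.uint8); k=np.zeros_like(m); k[box[1]:box[3],box[0]:box[2]]=1; m*=k
    _,l,st,ce=cv2.connectedComponentsWithStats(m); print(n,st[1:].tolist())
    p=cv2.findNonZero(m); hu=cv2.convexHull(p); el=cv2.fitEllipse(hu); print(el)
    print(toplane(n,el[0],.262).round(4))
print(proj("side",[*toplane("top",[[165.2,136.4]],.262)[0]]).round(1))
im=cv2.imread("pics/side0.png"); a=cv2.resize(im[105:145,205:270],None,fx=6,fy=6,interpolation=cv2.INTER_CUBIC)
b=cv2.resize(im[215:290,235:360],None,fx=6,fy=6,interpolation=cv2.INTER_CUBIC)[:,:750]
cv2.imwrite("pics/s.png",a)
# tank edge by subpixel: left edge of white per row
g=cv2.imread("pics/top0.png").astype(float).min(2)
L=[];Rr=[]
for v in list(range(50,120))+list(range(152,163)):
    xs=np.nonzero(g[v,135:200]>120)[0]
    if len(xs): L.append((135+xs[0],v)); 
    run=xs[np.r_[True,np.diff(xs)==1].cumprod().astype(bool)]; Rr.append((135+run[-1],v))
for P in(L,Rr):
    w=toplane("top",np.array(P),.245)[:,:2].astype(np.float32); vx,vy,_,_=cv2.fitLine(w,cv2.DIST_HUBER,0,.001,.001).ravel(); print("edge",np.degrees(np.arctan2(vy,vx)).round(2))
plan([.36,.2,.3]); 
E
```

```text
red [ 0.4255 -0.0166] bar -19.8 len 0.0668 side px [[248.6 237.1]]
blue [ 0.4434 -0.1563] bar -29.5 len 0.0666 side px [[289.8 257.5]]
yellow [ 0.4465 -0.3063] bar 6.9 len 0.0688 side px [[336.4 285.9]]
tank 7.66
tank 6.81
top [[153, 127, 11, 21, 65], [166, 126, 11, 21, 68], [150, 138, 2, 3, 4]]
((163.53408813476562, 136.5487823486328), (21.462034225463867, 26.460067749023438), 82.91725158691406)
[[0.587  0.2045 0.262 ]]
side [[237, 112, 10, 2, 11], [226, 119, 15, 7, 44], [233, 121, 12, 9, 44]]
((237.17369079589844, 120.45899963378906), (16.44271469116211, 23.7761173248291), 56.438899993896484)
[[0.6037 0.2139 0.262 ]]
[[236.3 123.2]]
edge 8.15
edge 8.03
psi 163.05 q1,q6 [ 1.097 -0.178] shift [-3.576 -4.109 -0.693]
```

View pics/s.png

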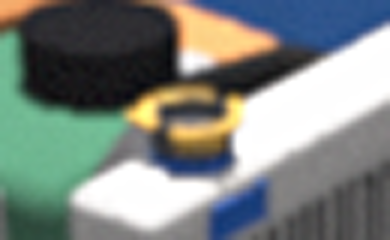

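The band under the flange is blue and the neck triangulates consistently. Moving over the red cap, with the gripper at 45 mm and a small turn to bar angle 160°.

```bash

python3 -m inch '[-0.736,-0.923,0,0,0,0,-0.736,-0.923,0,0,0,0,-0.736,-0.923,0,0,0,0]' 45 20 >/dev/null
python3 -m inch '[-0.736,-0.923,0,0,0,0,-0.736,-0.923,0,0,0,0,-0.736,-0.923,0,0,0,0]' >/dev/null
python3 -m inch '[-0.736,-0.923,0,0,0,0,-0.736,-0.923,0,0,0,0,-0.736,-0.923,0,0,0,0]' >/dev/null
python3 -m inch '[-0.736,-0.923,0,0,0,0,-0.736,-0.923,0,0,0,0,-0.736,-0.923,0,0,0,0]' >/dev/null
python3 -m inch '[-0.736,-0.923,0.4,0,0,0,-0.736,-0.923,0.4,0,0,0,-0.736,-0.923,0.4,0,0,0]' >/dev/null
python3 -m inch '[-0.736,-0.923,0.5,0,0,0,-0.736,-0.923,0.5,0,0,0,-0.736,-0.923,0.5,0,0,0]' >/dev/null
python3 -m inch '[-0.736,-0.923,0.5,0,0,0.032,-0.736,-0.923,0.5,0,0,0.032,-0.736,-0.923,0.5,0,0,0.032,-0.736,-0.923,0.5,0,0,0.032,-0.736,-0.923,0.5,0,0,0.032]'
python3 - <<'E'
from h import *
plan([.4255,-.0166,.053],-19.8); o=get_obs(); print(o["position"],o["time"])
# ring model fit for the neck in the top picture
im=cv2.imread("pics/top0.png"); h=cv2.cvtColor(im,cv2.COLOR_BGR2HSV)
m=((h[...,0]>18)&(h[...,0]<35)&(h[...,1]>90)&(h[...,2]>90))[118:156,152:182].astype(float)
S=4; v,u=np.mgrid[118:156:1/S,152:182:1/S]; uv=np.c_[u.ravel(),v.ravel()]-.5+.5/S
W=toplane("top",uv,.262)[:,:2]
def cost(p):
    d=W-p[:2]; c,s=np.cos(p[2]),np.sin(p[2]); y=d[:,0]*c+d[:,1]*s; x=-d[:,0]*s+d[:,1]*c; r=np.hypot(x,y)
    # soft edges
    g=lambda a:1/(1+np.exp(-a/.0006))
    i=g(.0275-r)*g(r-.019)*(1-g(.008-abs(x))*g(r-.0195)*1)
    i=i.reshape(v.shape).reshape(38,S,30,S).mean((1,3)); return ((i-m)**2).sum()
from scipy.optimize import minimize
for a in(0,4,8,12):
    r=minimize(cost,[.588,.205,np.radians(a)],method="Nelder-Mead",options=dict(initial_simplex=[[.588,.205,np.radians(a)],[.592,.205,np.radians(a)],[.588,.209,np.radians(a)],[.588,.205,np.radians(a+6)]])); print(r.x[:2].round(4),np.degrees(r.x[2]).round(2),r.fun.round(2))
E
```

```text
time: 2.62
position: [0.4263, -0.0174, 0.1322]
tool_rot: [0.174, 0.985, 0.0, -0.0]
ft_force: [-0.7, -0.9, -0.2]
grip_width: 0.0452
grip_force: 0.0
psi 160.0 q1,q6 [-0.304 -1.527] shift [0.013 0.006 0.99 ]
 bar -19.8 turn z units 1.9978 q6 after~ 1.61
 bar 160.2 turn z units -0.0022 q6 after~ -1.53
 bar -199.8 turn z units -0.0022 q6 after~ -1.53
[ 0.42632377 -0.01742904  0.13220613] 2.6167
[0.5878 0.2027] 8.31 43.68
[0.5878 0.2027] 8.3 43.68
[0.5878 0.2027] 8.31 43.68
[0.5878 0.2027] 8.3 43.68
```

```bash

python3 -m inch '[0,0,0.6,0,0,0,0,0,0.6,0,0,0,0.01,0.005,0.98,0,0,0,0.01,0.005,0.98,0,0,0,0.01,0.005,0.98,0,0,0]'
python3 -m inch '[0,0,0,0,0,0,0,0,0,0,0,0,0,0,0,0,0,0,0,0,0,0,0,0,0,0,0,0,0,0,0,0,0,0,0,0]' 8 30
python3 -m inch '[0,0,-0.5,0,0,0,0,0,-1,0,0,0,0,0,-1,0,0,0,0,0,-1,0,0,0]'
python3 - <<'E'
from h import *
plan([.608,-.064,.132]); o=get_obs(); print(o["position"],o["time"])
im=cv2.imread("pics/top0.png")
# bin rims: outer corners of the rim by toplane at z .05; floor quad centre check
for n,c in {"red":[(381,169),(461,178),(447,260),(371,250)],"yel":[(495,165),(577,172),(570,256),(487,247)]}.items():
    w=toplane("top",np.array(c)/1.5,.05)[:,:2]; print(n,w.mean(0).round(3))
E
```

```text
time: 3.03
position: [0.4238, -0.0148, 0.0542]
tool_rot: [0.171, 0.985, 0.0, -0.002]
ft_force: [0.4, -0.3, 0.5]
grip_width: 0.045
grip_force: 0.0
time: 3.53
position: [0.4255, -0.0162, 0.0549]
tool_rot: [0.172, 0.985, -0.0, 0.001]
ft_force: [0.8, 1.3, -0.5]
grip_width: 0.0137
grip_force: 30.2
time: 3.87
position: [0.4264, -0.0165, 0.1357]
tool_rot: [0.172, 0.985, -0.0, 0.003]
ft_force: [0.0, -0.3, -1.4]
grip_width: 0.0137
grip_force: 30.0
psi 160.17 q1,q6 [-0.302 -1.527] shift [-2.337  0.211  0.059]
[ 0.42636546 -0.0164575   0.13573422] 3.8667
red [ 0.613 -0.067]
yel [ 0.623 -0.288]
```

```bash

python3 -m inch '[-0.5,0.04,0,0,0,0,-0.795,0.067,0,0,0,0]' >/dev/null
python3 -m inch '[-0.5,0.04,0,0,0,0,-0.795,0.067,0,0,0,0]' >/dev/null
python3 -m inch '[-0.5,0.04,0,0,0,0,-0.795,0.067,0,0,0,0,-0.795,0.067,0,0,0,0,-0.795,0.067,0,0,0,0]'
python3 -m inch '[0,0,0.4,0,0,0,0,0,0.75,0,0,0,0,0,0.93,0,0,0,0,0,0.93,0,0,0,0,0,0.93,0,0,0]'
python3 -m inch '[0,0,0,0,0,0,0,0,0,0,0,0,0,0,0,0,0,0]' 40
python3 -m inch '[0,0,-0.4,0,0,0,0,0,-0.9,0,0,0,0,0,-1,0,0,0,0,0,-1,0,0,0]'
python3 - <<'E'
from h import *
plan([.4465,-.3063,.054],6.9); o=get_obs(); print(o["position"],o["time"])
E
```

```text
time: 4.53
position: [0.6097, -0.0659, 0.1319]
tool_rot: [0.172, 0.985, 0.0, -0.002]
ft_force: [-1.5, 0.5, -0.5]
grip_width: 0.0137
grip_force: 30.0
time: 4.95
position: [0.6069, -0.0647, 0.0586]
tool_rot: [0.172, 0.985, 0.0, -0.004]
ft_force: [-1.8, 0.5, 2.6]
grip_width: 0.0136
grip_force: 30.0
time: 5.2
position: [0.6109, -0.0659, 0.0611]
tool_rot: [0.172, 0.985, -0.0, 0.001]
ft_force: [-0.1, -0.3, -0.2]
grip_width: 0.0265
grip_force: 0.0
time: 5.53
position: [0.6131, -0.0665, 0.1444]
tool_rot: [0.172, 0.985, -0.001, 0.005]
ft_force: [-0.2, -0.7, 0.2]
grip_width: 0.0391
grip_force: 0.0
psi 160.18 q1,q6 [-0.289 -1.514] shift [ 0.954 -3.527  1.118]
 bar 6.9 turn z units 1.7031 q6 after~ 1.16
 bar 186.9 turn z units -0.2969 q6 after~ -1.98
 bar -173.1 turn z units -0.2969 q6 after~ -1.98
[ 0.61308422 -0.06647728  0.14435907] 5.5333
```

```bash

python3 -m inch '[0.12,-0.45,0,0,0,0,0.24,-0.88,0,0,0,0]' 45 >/dev/null
python3 -m inch '[0.12,-0.45,0,0,0,0,0.24,-0.88,0,0,0,0]' >/dev/null
python3 -m inch '[0.12,-0.45,0,0,0,0,0.24,-0.88,0,0,0,0]' >/dev/null
python3 -m inch '[0.12,-0.45,0,0,0,-0.07,0.24,-0.88,0,0,0,-0.15,0.24,-0.88,0.1,0,0,-0.22,0.24,-0.88,0.1,0,0,-0.297,0.24,-0.88,0.1,0,0,-0.297,0.24,-0.88,0.1,0,0,-0.297,0.24,-0.88,0.1,0,0,-0.297]'
python3 - <<'E'
from h import *
plan([.4465,-.3063,.054],6.9); o=get_obs(); print(o["q"].round(2),o["time"])
E
```

```text
time: 6.62
position: [0.4423, -0.304, 0.1314]
tool_rot: [-0.059, 0.998, 0.0, -0.0]
ft_force: [0.1, -0.6, -0.2]
grip_width: 0.0447
grip_force: 0.0
psi -173.22 q1,q6 [-0.811 -2.5  ] shift [-0.049 -0.035  0.968]
 bar 6.9 turn z units 1.9987 q6 after~ 0.64
 bar 186.9 turn z units -0.0013 q6 after~ -2.5
 bar -173.1 turn z units -0.0013 q6 after~ -2.5
[-0.81  0.58  1.76  0.    0.81 -2.5 ] 6.6167
```

```bash

python3 -m inch '[-0.02,-0.02,0.5,0,0,0,-0.05,-0.03,0.9,0,0,0,-0.05,-0.03,0.97,0,0,0,-0.05,-0.03,0.97,0,0,0,-0.05,-0.03,0.97,0,0,0]'
python3 -m inch '[0,0,0,0,0,0,0,0,0,0,0,0,0,0,0,0,0,0,0,0,0,0,0,0,0,0,0,0,0,0,0,0,0,0,0,0]' 8 30
python3 -m inch '[0,0,-0.5,0,0,0,0,0,-1,0,0,0,0,0,-1,0,0,0,0,0,-1,0,0,0]' >/dev/null
python3 -m inch '[-0.4,0,0,0,0,0,-0.744,-0.01,0,0,0,0]' >/dev/null
python3 -m inch '[-0.4,0,0,0,0,0,-0.744,-0.01,0,0,0,0]' >/dev/null
python3 -m inch '[-0.4,0,0,0,0,0,-0.744,-0.01,0,0,0,0,-0.744,0,0,0,0,0,-0.744,0,0,0,0,0]'
```

```text
time: 7.03
position: [0.4469, -0.3062, 0.0546]
tool_rot: [-0.06, 0.998, 0.0, -0.0]
ft_force: [0.8, 0.2, 0.1]
grip_width: 0.0451
grip_force: 0.0
time: 7.53
position: [0.4467, -0.3067, 0.0546]
tool_rot: [-0.06, 0.998, -0.0, 0.0]
ft_force: [-0.7, 2.3, 0.1]
grip_width: 0.0135
grip_force: 30.1
time: 8.53
position: [0.624, -0.2852, 0.1319]
tool_rot: [-0.061, 0.998, 0.001, -0.001]
ft_force: [-1.0, -1.0, -0.9]
grip_width: 0.0138
grip_force: 30.0
```

```bash

python3 -m inch '[0,0,0.4,0,0,0,0,0,0.75,0,0,0,0,0,0.92,0,0,0,0,0,0.92,0,0,0,0,0,0.92,0,0,0]'
python3 -m inch '[0,0,0,0,0,0,0,0,0,0,0,0,0,0,0,0,0,0]' 40
python3 -m inch '[0,0,-0.4,0,0,0,0,0,-0.9,0,0,0,0,0,-1,0,0,0,0,0,-1,0,0,0]' 45 >/dev/null
python3 -m inch '[0.4,0.35,0,0,0,0,0.683,0.631,0,0,0,0]' >/dev/null
python3 -m inch '[0.4,0.35,0,0,0,0,0.683,0.631,0,0,0,0]' >/dev/null
python3 -m inch '[0.4,0.35,0,0,0,0.07,0.683,0.631,0,0,0,0.15,0.683,0.631,0,0,0,0.22,0.683,0.631,0,0,0,0.3,0.683,0.631,0,0,0,0.37,0.683,0.631,0,0,0,0.404,0.683,0.631,0,0,0,0.404,0.683,0.631,0,0,0,0.404]'
python3 - <<'E'
from h import *
plan([.4434,-.1563,.054],-29.5)
o=get_obs(); print(o["q"].round(2),o["time"])
im=camera("side"); cv2.imwrite("pics/s1.png",cv2.resize(im[150:330,210:420,::-1],None,fx=3.5,fy=3.3))
E
```

```text
time: 8.95
position: [0.6223, -0.2862, 0.0599]
tool_rot: [-0.06, 0.998, 0.001, -0.002]
ft_force: [0.8, -0.4, -1.4]
grip_width: 0.0136
grip_force: 30.0
time: 9.2
position: [0.6249, -0.2873, 0.0623]
tool_rot: [-0.06, 0.998, -0.001, 0.001]
ft_force: [-0.2, -0.4, 0.2]
grip_width: 0.0265
grip_force: 0.0
time: 10.53
position: [0.4426, -0.1556, 0.1401]
tool_rot: [0.253, 0.967, 0.0, -0.001]
ft_force: [-0.6, -0.6, -0.3]
grip_width: 0.045
grip_force: 0.0
psi 150.64 q1,q6 [-0.577 -1.635] shift [-0.014 -0.003  1.076]
 bar -29.5 turn z units -1.9985 q6 after~ -4.77
 bar 150.5 turn z units 0.0015 q6 after~ -1.63
 bar -209.5 turn z units 0.0015 q6 after~ -1.63
[-0.58  0.5   1.92 -0.    0.73 -1.64] 10.5333
```

View pics/s1.png

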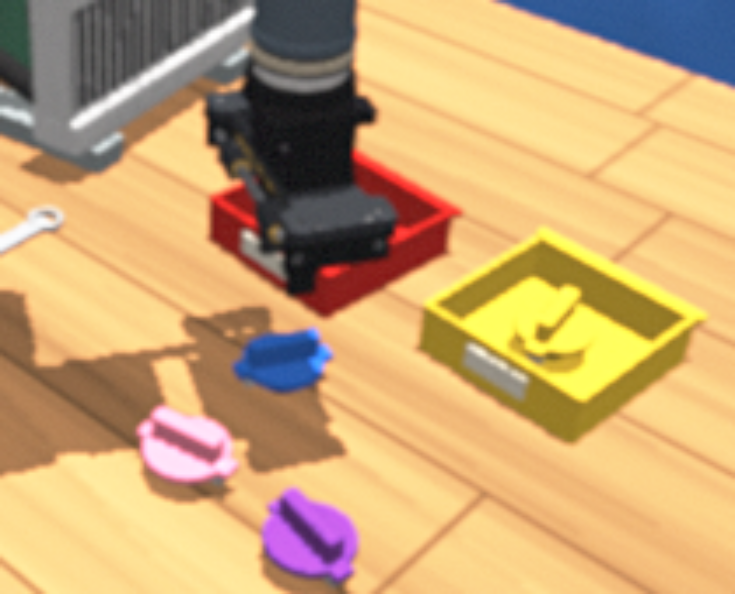

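Yellow lies upright in its bin (about (560,320) in the crop), and blue stands untouched at (285,360). Next I grip blue, lift it and carry it above the neck.

```bash

python3 -m inch '[0,0,0.5,0,0,0,-0.01,0,0.9,0,0,0,-0.01,0,1,0,0,0,-0.01,0,1,0,0,0]' >/dev/null
python3 -m inch '[0,0,0.09,0,0,0,0,0,0.09,0,0,0,0,0,0.09,0,0,0]' 
python3 -m inch '[0,0,0,0,0,0,0,0,0,0,0,0,0,0,0,0,0,0,0,0,0,0,0,0,0,0,0,0,0,0,0,0,0,0,0,0]' 8 45
python3 -m inch '[0,0,-0.4,0,0,0,0,0,-0.9,0,0,0,0,0,-1,0,0,0]'
python3 -m inch '[0.06,0.48,-0.35,0,0,0,0.125,0.96,-0.7,0,0,0,0.125,0.96,-0.7,0,0,0]' >/dev/null
python3 -m inch '[0.06,0.48,-0.35,0,0,0,0.125,0.96,-0.7,0,0,0,0.125,0.96,-0.7,0,0,0]' >/dev/null
python3 -m inch '[0.06,0.48,-0.35,0,0,0,0.125,0.96,-0.7,0,0,0,0.125,0.96,-0.7,0,0,0]' >/dev/null
python3 -m inch '[0.06,0.48,-0.35,0,0,-0.06,0.125,0.96,-0.65,0,0,-0.13,0.125,0.96,-0.65,0,0,-0.19,0.125,0.96,-0.65,0,0,-0.26,0.125,0.96,-0.65,0,0,-0.32,0.125,0.96,-0.65,0,0,-0.38,0.125,0.96,-0.65,0,0,-0.419,0.125,0.96,-0.65,0,0,-0.419,0.125,0.96,-0.65,0,0,-0.419]'
python3 - <<'E'
from h import *
plan([.5878,.2027,.345],8.3)
o=get_obs(); print(o["q"].round(2),o["time"])
E
```

```text
time: 11.17
position: [0.4443, -0.1566, 0.0542]
tool_rot: [0.254, 0.967, -0.0, 0.001]
ft_force: [-0.4, -0.9, 0.3]
grip_width: 0.0452
grip_force: 0.0
time: 11.67
position: [0.4438, -0.1564, 0.0535]
tool_rot: [0.254, 0.967, -0.0, 0.0]
ft_force: [-0.1, 0.1, 0.2]
grip_width: 0.0137
grip_force: 43.9
time: 11.92
position: [0.4457, -0.1574, 0.1369]
tool_rot: [0.254, 0.967, -0.001, 0.003]
ft_force: [0.8, -0.2, -1.1]
grip_width: 0.0138
grip_force: 45.0
time: 13.42
position: [0.5596, 0.1301, 0.352]
tool_rot: [-0.071, 0.997, -0.0, -0.001]
ft_force: [-0.1, -0.0, -1.1]
grip_width: 0.0138
grip_force: 45.0
psi -171.87 q1,q6 [ 0.034 -1.678] shift [-0.478  0.848  0.086]
 bar 8.3 turn z units 1.9982 q6 after~ 1.46
 bar 188.3 turn z units -0.0018 q6 after~ -1.68
 bar -171.7 turn z units -0.0018 q6 after~ -1.68
[ 0.03  0.35  1.42 -0.    1.37 -1.68] 13.4167
```

```bash

python3 -m inch '[-0.2,0.4,0,0,0,0,-0.478,0.848,0.09,0,0,0,-0.478,0.848,0.09,0,0,0,-0.478,0.848,0.09,0,0,0,-0.478,0.848,0.09,0,0,0]'
python3 - <<'E'
from h import *
o=get_obs(); p=o["position"]; print(p,o["ft_force"])
im=camera("side"); t=camera("top")
mid=p-[0,0,.0285]
pr=proj("side",[mid+[0,0,.003],mid+[0,0,-.005],[.5878,.2027,.262]]); print("pred disc top, bottom, neck",pr.round(1))
h=cv2.cvtColor(im[...,::-1].copy(),cv2.COLOR_BGR2HSV); m=((h[...,0]>100)&(h[...,0]<122)&(h[...,1]>140)&(h[...,2]>60)).astype(np.uint8)
m[:90]=0;m[135:]=0;m[:,:205]=0;m[:,265:]=0
_,l,st,ce=cv2.connectedComponentsWithStats(m); print(st[1:].tolist(),ce[1:].round(1).tolist())
a=cv2.resize(im[85:145,200:275,::-1],None,fx=8,fy=8,interpolation=cv2.INTER_CUBIC); cv2.imwrite("pics/s2.png",a)
E
```

```text
time: 13.83
position: [0.5877, 0.2031, 0.3451]
tool_rot: [-0.072, 0.997, -0.001, -0.001]
ft_force: [-0.9, 0.5, -1.2]
grip_width: 0.0132
grip_force: 45.0
[0.58769161 0.20309407 0.34511782] [-0.86571605  0.51871819 -1.16525631]
pred disc top, bottom, neck [[235.4 105.1]
 [235.4 107.7]
 [235.9 122.9]]
[[217, 90, 48, 23, 750], [232, 131, 11, 3, 17]] [[244.5, 100.4], [236.8, 132.1]]
```

View pics/s2.png

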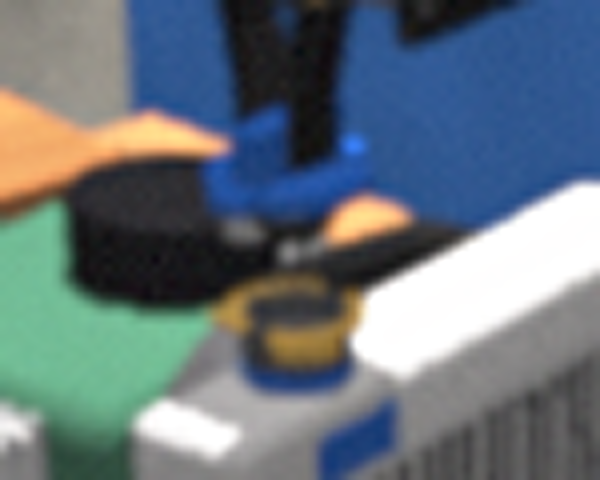

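The cap hangs upright over the neck (disc about (287,175), flange about (291,300) in the crop), close to predicted. Descending with force checks.

```bash

python3 -m inch '[0,0,0.2,0,0,0,0,0,0.34,0,0,0,0,0,0.34,0,0,0,0,0,0.34,0,0,0]'
python3 -m inch '[0,0,0.03,0,0,0,0,0,0.06,0,0,0,0,0,0.06,0,0,0,0,0,0.06,0,0,0]'
python3 -m inch '[0,0,0.03,0,0,0,0,0,0.06,0,0,0,0,0,0.06,0,0,0,0,0,0.06,0,0,0]'; python3 -c "
from rig import *;o=get_obs();print(o['position'].round(5),o['ft_force'].round(2),o['moment'].round(3))"
```

```text
time: 14.27
position: [0.5875, 0.2026, 0.3182]
tool_rot: [-0.071, 0.997, -0.0, -0.001]
ft_force: [-0.5, 0.6, -0.1]
grip_width: 0.0135
grip_force: 45.0
time: 14.6
position: [0.5882, 0.2035, 0.3144]
tool_rot: [-0.072, 0.997, 0.0, 0.0]
ft_force: [-0.3, 0.3, -0.7]
grip_width: 0.0137
grip_force: 45.0
time: 14.93
position: [0.5883, 0.2031, 0.3092]
tool_rot: [-0.072, 0.997, -0.0, 0.0]
ft_force: [-0.1, -1.7, -1.1]
grip_width: 0.0139
grip_force: 45.0
[0.5883  0.20309 0.30924] [-0.11 -1.7  -1.15] [-0.183 -0.097 -0.04 ]
```

```bash
S='
from rig import *
import numpy as np
o=get_obs();print(o["time"].__round__(2),o["position"].round(4),o["ft_force"].round(1),o["moment"].round(2))'
python3 -m inch '[0,0,0.02,0,0,0,0,0,0.04,0,0,0,0,0,0.04,0,0,0]'>/dev/null; python3 -c "$S"
python3 -m inch '[0,0,0.02,0,0,0,0,0,0.04,0,0,0,0,0,0.04,0,0,0]'>/dev/null; python3 -c "$S"
python3 -m inch '[0,0,0.01,0,0,0,0,0,0.02,0,0,0,0,0,0.02,0,0,0]'>/dev/null; python3 -c "$S"
```

```text
15.18 [0.5883 0.2031 0.306 ] [ 0.8 -1.8 -0.6] [-0.44 -0.14  0.  ]
15.43 [0.5884 0.203  0.3033] [-1.1 -2.8  2.6] [-0.65 -0.06 -0.04]
15.68 [0.5884 0.2031 0.3017] [-0.5 -3.7  4.1] [-0.84 -0.02 -0.02]
```

```bash
S='
from rig import *
import numpy as np
o=get_obs();print(o["time"].__round__(2),o["position"].round(4),o["ft_force"].round(1),o["moment"].round(2))'
python3 -m inch '[0,-0.01,0,0,0,0,0,-0.01,0,0,0,0,0,-0.01,0,0,0,0]'>/dev/null; python3 -c "$S"
python3 -m inch '[0,0,0.01,0,0,0,0,0,0.02,0,0,0,0,0,0.02,0,0,0]'>/dev/null; python3 -c "$S"
python3 -m inch '[0,0,0.01,0,0,0,0,0,0.02,0,0,0,0,0,0.02,0,0,0]'>/dev/null; python3 -c "$S"
```

```text
15.93 [0.5884 0.2029 0.3016] [ 0.7 -2.9  3.9] [-0.47 -0.03 -0.01]
16.18 [0.5884 0.2029 0.2996] [ 0.  -1.4  4.3] [-0.37 -0.08  0.01]
16.43 [0.5884 0.2029 0.2981] [ 0.7 -2.4  4.2] [-0.33 -0.09 -0.01]
```

```bash
S='
from rig import *
import numpy as np
o=get_obs();print(o["time"].__round__(2),o["position"].round(4),o["ft_force"].round(1),o["moment"].round(2))'
python3 -m inch '[0,-0.005,0.015,0,0,0,0,-0.005,0.015,0,0,0,0,-0.005,0.015,0,0,0]'>/dev/null; python3 -c "$S"
python3 -m inch '[0,0,0.01,0,0,0,0,0,0.01,0,0,0,0,0,0.01,0,0,0]'>/dev/null; python3 -c "$S"
python3 -m inch '[0,0,0.01,0,0,0,0,0,0.01,0,0,0,0,0,0.01,0,0,0]'>/dev/null; python3 -c "$S"
```

```text
16.68 [0.5884 0.2028 0.2971] [ 0.5 -1.1  5.1] [-0.15 -0.09  0.05]
16.93 [0.5884 0.2028 0.2964] [ 0.4 -1.1  5.4] [-0.08 -0.06  0.01]
17.18 [0.5884 0.2028 0.2957] [ 0.7 -0.2  5.4] [-0.13 -0.08  0.01]
```

```bash
S='
from rig import *
import numpy as np
o=get_obs();print(o["time"].__round__(2),o["position"].round(4),o["ft_force"].round(1),o["moment"].round(2))'
python3 -m inch '[0,0,0.006,0,0,0,0,0,0.006,0,0,0,0,0,0.006,0,0,0]'>/dev/null; python3 -c "$S"
python3 -m inch '[0,0,0.006,0,0,0,0,0,0.006,0,0,0,0,0,0.006,0,0,0]'>/dev/null; python3 -c "$S"
python3 -m inch '[0,0,0.006,0,0,0,0,0,0.006,0,0,0,0,0,0.006,0,0,0]'>/dev/null; python3 -c "$S"
```

```text
17.43 [0.5884 0.2028 0.2955] [ 1.  -0.2  5.8] [-0.16 -0.03 -0.03]
17.68 [0.5884 0.2028 0.2954] [-0.8 -0.8  8. ] [-0.13  0.04 -0.01]
17.93 [0.5884 0.2028 0.2954] [-2.2 -1.6 10. ] [-0.21  0.28 -0.05]
```

The disc rests on the flange at TCP z = 0.2954, so the fingers are through the notches. Raising until the hooks sit about 1 mm under the flange (z ≈ 0.2993), then turning clockwise.

```bash
S='
from rig import *
import numpy as np
o=get_obs();r=o["tool_rot"];print(o["time"].__round__(2),o["position"].round(4),o["ft_force"].round(1),o["moment"].round(2),"psi",np.degrees(2*np.arctan2(r[1],r[0])).round(2))'
python3 -m inch '[0,0,-0.03,0,0,0,0,0,-0.06,0,0,0,0,0,-0.06,0,0,0,0,0,-0.06,0,0,0]'>/dev/null; python3 -c "$S"
python3 -m inch '[0,0,0,0,0,0.05,0,0,0,0,0,0.1,0,0,0,0,0,0.1,0,0,0,0,0,0.1]'>/dev/null; python3 -c "$S"
```

```text
18.27 [0.5884 0.2028 0.2989] [ 0.7 -0.3  4.9] [ 0.1  -0.1   0.03] psi 188.25
18.6 [0.5881 0.2027 0.2985] [-0.  -1.6  4.1] [ 0.05 -0.08  0.04] psi 179.37
```

```bash
S='
from rig import *
import numpy as np
o=get_obs();r=o["tool_rot"];print(o["time"].__round__(2),o["position"].round(4),o["ft_force"].round(1),o["moment"].round(2),"psi",np.degrees(2*np.arctan2(r[1],r[0])).round(2))'
python3 -m inch '[0,0,-0.013,0,0,0,0,0,-0.013,0,0,0,0,0,-0.013,0,0,0]'>/dev/null; python3 -c "$S"
python3 -m inch '[0,0,0,0,0,0.05,0,0,0,0,0,0.1,0,0,0,0,0,0.15,0,0,0,0,0,0.15,0,0,0,0,0,0.15]'>/dev/null; python3 -c "$S"
python3 -m inch '[0,0,0,0,0,0.05,0,0,0,0,0,0.1,0,0,0,0,0,0.15,0,0,0,0,0,0.15,0,0,0,0,0,0.15]'>/dev/null; python3 -c "$S"
```

```text
18.85 [0.5881 0.2027 0.2997] [-0.4  1.1  4.1] [0.3  0.01 0.05] psi 179.3
19.27 [0.5882 0.2023 0.2997] [-1.3  0.5  3.7] [ 0.23 -0.   -0.  ] psi 165.88
19.68 [0.5883 0.2022 0.2997] [0.9 1.  4.4] [ 0.06 -0.09  0.06] psi 152.44
```

```bash
S='
from rig import *
import numpy as np
o=get_obs();r=o["tool_rot"];print(o["time"].__round__(2),o["position"].round(4),o["ft_force"].round(1),o["moment"].round(2),"psi",np.degrees(2*np.arctan2(r[1],r[0])).round(2))'
python3 -m inch '[0,0,0,0,0,0.04,0,0,0,0,0,0.04,0,0,0,0,0,0.04]'>/dev/null; python3 -c "$S"
python3 -m inch '[0,0,0,0,0,0.02,0,0,0,0,0,0.02,0,0,0,0,0,0.02]'>/dev/null; python3 -c "$S"
python3 -m inch '[0,0,0,0,0,0.012,0,0,0,0,0,0.012,0,0,0,0,0,0.012]'>/dev/null; python3 -c "$S"
```

```text
19.93 [0.5883 0.2022 0.2997] [0.2 0.4 4. ] [ 0.09 -0.05 -0.01] psi 148.82
20.18 [0.5883 0.2022 0.2997] [0.6 0.1 3.4] [ 0.06 -0.03  0.07] psi 146.98
20.43 [0.5883 0.2023 0.2997] [-0.5  0.1  3.5] [ 0.07 -0.08 -0.01] psi 145.81
```

```bash
S='
from rig import *
import numpy as np
o=get_obs();r=o["tool_rot"];print(o["time"].__round__(2),o["position"].round(4),o["ft_force"].round(1),o["moment"].round(2),"psi",np.degrees(2*np.arctan2(r[1],r[0])).round(2))'
python3 -m inch '[0,0,0,0,0,0.01,0,0,0,0,0,0.01,0,0,0,0,0,0.01]'>/dev/null; python3 -c "$S"
python3 -m inch '[0,0,0,0,0,0.01,0,0,0,0,0,0.01,0,0,0,0,0,0.01]'>/dev/null; python3 -c "$S"
python3 -m inch '[0,0,0,0,0,0.01,0,0,0,0,0,0.01,0,0,0,0,0,0.01]'>/dev/null; python3 -c "$S"
```

```text
20.68 [0.5883 0.2023 0.2997] [0.2 0.6 4. ] [ 0.04 -0.12  0.05] psi 144.88
20.93 [0.5883 0.2023 0.2998] [-0.1  0.1  4.4] [-0.06 -0.06 -0.04] psi 143.97
21.18 [0.5883 0.2023 0.2998] [0.5 0.7 4.3] [ 0.02 -0.05  0.04] psi 143.06
```

```bash
S='
from rig import *
import numpy as np
o=get_obs();r=o["tool_rot"];print(o["time"].__round__(2),o["position"].round(4),o["ft_force"].round(1),o["moment"].round(2),"psi",np.degrees(2*np.arctan2(r[1],r[0])).round(2))'
python3 -m inch '[0,0,0,0,0,0.01,0,0,0,0,0,0.01,0,0,0,0,0,0.01]'>/dev/null; python3 -c "$S"
python3 -m inch '[0,0,0,0,0,0.01,0,0,0,0,0,0.01,0,0,0,0,0,0.01]'>/dev/null; python3 -c "$S"
```

```text
21.43 [0.5883 0.2023 0.2998] [0.7 0.1 3.6] [ 0.08 -0.08 -0.01] psi 142.17
21.68 [0.5883 0.2023 0.2998] [0.  0.8 3.7] [ 0.04 -0.07  0.01] psi 141.27
```

```bash
S='
from rig import *
import numpy as np
o=get_obs();r=o["tool_rot"];print(o["time"].__round__(2),o["position"].round(4),o["ft_force"].round(1),o["moment"].round(3),"psi",np.degrees(2*np.arctan2(r[1],r[0])).round(2))'
python3 -m inch '[0,0,0,0,0,0.01,0,0,0,0,0,0.01,0,0,0,0,0,0.01]'>/dev/null; python3 -c "$S"
python3 -m inch '[0,0,0,0,0,0.01,0,0,0,0,0,0.01,0,0,0,0,0,0.01]'>/dev/null; python3 -c "$S"
```

```text
21.93 [0.5884 0.2023 0.2998] [0.6 0.5 4.3] [ 0.105 -0.141 -0.001] psi 140.37
22.18 [0.5884 0.2024 0.2998] [1.3 1.2 4.9] [ 0.135 -0.178  0.093] psi 139.48
```

```bash
S='
from rig import *
import numpy as np
o=get_obs();r=o["tool_rot"];print(o["time"].__round__(2),o["position"].round(4),o["ft_force"].round(1),o["moment"].round(3),"psi",np.degrees(2*np.arctan2(r[1],r[0])).round(2))'
python3 -m inch '[0,0,0,0,0,0.01,0,0,0,0,0,0.01,0,0,0,0,0,0.01]'>/dev/null; python3 -c "$S"
python3 - <<'E'
from h import *
im=camera("side"); camera("top")
a=cv2.resize(im[85:145,200:275,::-1],None,fx=8,fy=8,interpolation=cv2.INTER_CUBIC); cv2.imwrite("pics/s3.png",a)
E
```

```text
22.43 [0.5884 0.2024 0.2998] [0.  0.7 4.1] [ 0.18  -0.266  0.229] psi 138.59
```

View pics/s3.png

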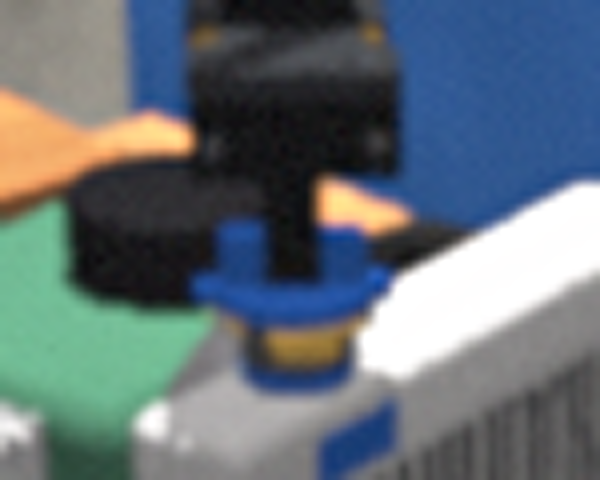

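The cap is level on the neck, disc just above the flange at (290,290) in the crop. The turning moment rises as the hooks meet the bead (0.23 N m), which is the first stop. Last I check both bins and that the pose holds steady.

```bash
python3 -m inch '[0,0,0,0,0,0,0,0,0,0,0,0,0,0,0,0,0,0,0,0,0,0,0,0,0,0,0,0,0,0,0,0,0,0,0,0]'; python3 - <<'E'
from h import *
o=get_obs(); print(o["moment"].round(3))
im=camera("side"); cv2.imwrite("pics/s4.png",cv2.resize(im[130:330,140:420,::-1],(784,560)))
E
```

```text
time: 23.03
position: [0.5884, 0.2024, 0.2998]
tool_rot: [0.354, 0.935, 0.0, 0.0]
ft_force: [1.9, 2.9, 3.8]
grip_width: 0.0137
grip_force: 45.0
[ 0.283 -0.338  0.244]
```

View pics/s4.png

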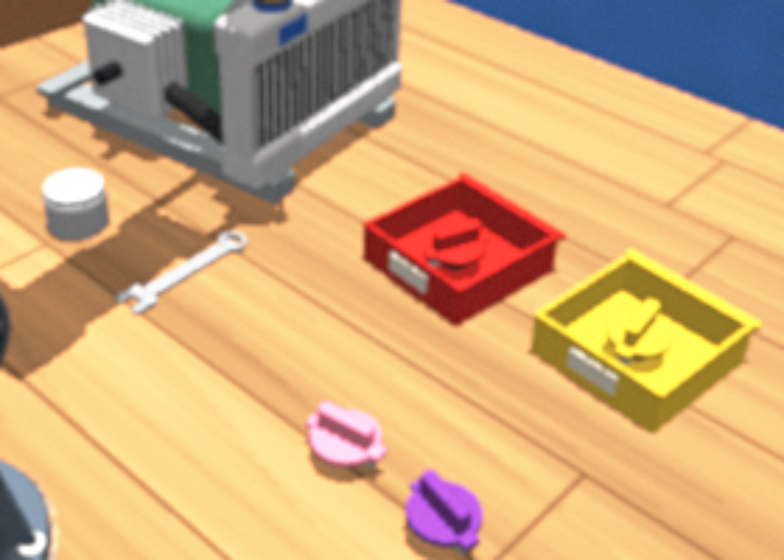

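Red cap (458,240) and yellow cap (637,330) are in their bins, the tin and spanner are untouched, and the stop torque holds steady. Handing in.

```bash
python3 -c "
from rig import *
print(hand_in())"
```

```text
the job is handed in; nothing more can be done
None
```

The job is handed in at about 23 s: the red and yellow caps are in their bins, and the blue cap is on the neck against the first stop, still gripped. I felt that stop at about 49° by the wrist rather than exactly 45°.

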